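# Set out the reference packs in their trays

### The job

Before the next labelling run, set out one reference sample of each pack: stand each of the four kraft packs standing loose on the table (slim tube, wide tube, square carton, oblong carton) upright and flat in the shallow black-lipped tray of its own shape and size, inside the lip. Do not tip any pack over on the way, and leave the label roll and the tape roll where they are.

Things in the scene. Friction and masses are not known exactly. Their poses are not given: they have to be found in the camera images.
- slim_tube: brown kraft-board round tube, the taller and slimmer of the two tubes with a blank white paper band, 52 mm in diameter, 86 mm tall; 100 to 280 g, rigid, loose, upright on the table; origin at the centre of its underside, z up through its top
- wide_tube: brown kraft-board round tube, the squat, wide one of the two loose tubes (the rows of tubes in the stock tray at the far edge of the table are fixed scenery) with a blank white paper band, 66 mm in diameter, 64 mm tall; 100 to 280 g, rigid, loose, upright on the table; origin at the centre of its underside, z up through its top
- square_carton: brown kraft-board square carton with a blank white paper band, 50 x 50 mm, 76 mm tall; 100 to 280 g, rigid, loose, upright on the table; origin at the centre of its underside, z up through its top, x and y square to its sides
- oblong_carton: brown kraft-board oblong carton with a blank white paper band, 80 mm long (x) by 36 mm wide (y), 64 mm tall; 100 to 280 g, rigid, loose, upright on the table; origin at the centre of its underside, z up through its top, x along its long side
- slim_tray: shallow plastic tray with a white floor and a black lip, fixed to the table, round, the smaller of the two round ones, for the slim tube: 68 mm across inside the lip, 78 mm outside; flat floor whose top is 3 mm above the table, lip 5 mm thick all round with its top 8 mm above the table; empty at the start; origin on the table surface under its centre
- wide_tray: shallow plastic tray with a white floor and a black lip, fixed to the table, round, the larger of the two round ones, for the wide tube: 82 mm across inside the lip, 92 mm outside; flat floor whose top is 3 mm above the table, lip 5 mm thick all round with its top 8 mm above the table; empty at the start; origin on the table surface under its centre
- square_tray: shallow plastic tray with a white floor and a black lip, fixed to the table, square, for the square carton: 66 x 66 mm inside the lip, 76 x 76 mm outside; flat floor whose top is 3 mm above the table, lip 5 mm thick all round with its top 8 mm above the table; empty at the start; origin on the table surface under its centre, x and y square to its sides
- oblong_tray: shallow plastic tray with a white floor and a black lip, fixed to the table, oblong, for the oblong carton: 96 x 52 mm inside the lip, 106 x 62 mm outside; flat floor whose top is 3 mm above the table, lip 5 mm thick all round with its top 8 mm above the table; empty at the start; origin on the table surface under its centre, x along its long side
- label_roll: roll of white blank labels standing on its flat end among the packs, 60 mm in diameter, 25 mm bore, 40 mm high, loose; to be left alone; origin at the centre of its underside
- tape_roll: roll of pale tan packing tape lying flat among the packs, 56 mm in diameter, 38 mm bore, 24 mm high, loose; to be left alone; origin at the centre of its underside
There are look-alikes about, which are no part of the job. Leave any red look-alike of the slim_tube alone. What is shaped like the wide_tube but turquoise is not meant.

How it is judged:
At the end, for the whole second after the job is handed in: Each of the four packs stands in its own tray: underside on the tray floor (1 to 5.5 mm above the table, so not on the lip), within 14 mm of the tray's centre, upright within 0.06 rad, and at rest (horizontal distance between slim_tube and slim_tray below 0.014 m and z of slim_tube in the frame of slim_tray between 0.001 and 0.0055 m and angle between each of slim_tube, wide_tube, square_carton, oblong_carton's own z axis and vertical below 0.06 rad and linear speed of each of slim_tube, wide_tube, square_carton, oblong_carton below 0.02 m/s and angular speed of each of slim_tube, wide_tube, square_carton, oblong_carton below 0.2 rad/s and horizontal distance between wide_tube and wide_tray below 0.014 m and z of wide_tube in the frame of wide_tray between 0.001 and 0.0055 m and horizontal distance between square_carton and square_tray below 0.014 m and z of square_carton in the frame of square_tray between 0.001 and 0.0055 m and horizontal distance between oblong_carton and oblong_tray below 0.014 m and z of oblong_carton in the frame of oblong_tray between 0.001 and 0.0055 m); the robot touches nothing.
It fails at once if a pack is tipped far over (more than 45 degrees) (angle between any of slim_tube, wide_tube, square_carton, oblong_carton's own z axis and vertical above 0.79 rad).
It fails at once if the label roll or the tape roll is shifted by more than 25 mm (distance of any of label_roll, tape_roll from where it was at the start of the episode above 0.025 m).
It also fails if it takes over 109 s, if anything falls off the work surface, if the arm or the gripper's body presses on something with over 40 N, if the wrist force passes 120 N, or if a joint passes its speed limit or range.

### The arm

A 7-joint arm with a two-finger parallel gripper is mounted at the origin on the work surface. World frame = base frame: x ahead of the robot, y to its left, z up, the work surface at z = 0. Lengths are in m, angles in rad, forces in N, time in s.
With the tool pointing down it reaches from about 0.4 to 0.85 m from the base axis. Payload 10.4 kg.
Tool frame: the origin (TCP) lies at the very end of the fingers, on their centre line; the grasp point (between the pads) lies 19 mm behind it; z points along the fingers, y is the line along which they close (so a half turn about z gives the same grasp; the last joint's range is limited). The gripper opens to 85 mm and grips with 20 to 120 N. Pads are 22 mm wide; open, the fingers measure 114 mm over their backs; the gripper's body (76 mm by 85 mm) begins 54 mm behind the grasp point. The pads swing forward as they close: fully open they stand 13 mm farther back than shut.
Start: joints at [1.27, 0.332, -0.065, 1.46, 0.022, 1.35, -0.088], TCP at [0.171, -0.601, 0.207] pointing down, gripper open.
Joint ranges: [-2.6, 2.6], [-0.5, 2.12], [-1.47, 1.34], [0.16, 2.42], [-1.27, 4.41], [0.06, 2.06], [-2.6, 2.6]. Speed limits (rad/s): [2.22, 2.22, 2.79, 2.79, 3.14, 3.14, 3.14].

### API

Orientations are given as a unit quaternion [x, y, z, w].
In Python, from workcell import manip, vision, order gives the robot as it stands. The module is installed in compiled form; this text tells all that it offers.
- The arm moves only by the tool move_arm, never from a script. Its argument "motion" is a list of rows, each a list of 3 entries, a list of its own where there are three numbers: the shift along the tool's x, y, z scaled (see below), then the turn, a rotation vector about the tool's x, y, z scaled (see below), then the opening, from -1 (shut) to 1 (fully open). In form: [[[dx, dy, dz], [wx, wy, wz], hand], ...]. A call has 1 to 12 rows; each row shifts and turns the commanded pose from where the row before left it, along the tool's axes as they then stand; what a row does not reach is not made up. The controller multiplies each number of a shift by 0.75 m and each number of a turn by pi/4 rad. A row lasts 1/10 s, in which the tool goes at most 50 mm and 8.59 degrees, less where a joint would pass 70% of its speed; a pose out of reach is approached as far as the arm can. A call with a number of a shift or a turn outside -1 to 1 is refused whole. A call with a gripper value outside its range is refused whole. The fingers move at their own pace and stop on an object; "newtons" is the grip in N (left out, the last holds). Time passes only in rows, so rows that do not move let the fingers close. It gives the time, the measured TCP pose, the force, the opening and the grip force at its end, in the units of the state.
- manip.get_obs(): the state, without advancing time (a new reading comes with each control period).
- vision.camera(name): name is "side" or "top"; returns a dict with "pixels" (384x512x3 uint8, red, green, blue), "fx", "fy", "cx", "cy" (pixels), "R" (3x3) and "t" (3): a world point X has camera coordinates R X + t. Camera axes: x right, y down, z forward; pixel columns grow to the right and rows downward; lengths in m; the calibration is good to about 2 mm. A picture is of the moment at which its call begins. There is no depth.
- order.hand_in(): hands the job in; it is judged then, once.
The state is a dict: "clock": time; "joint_pos": joint angles; "joint_velocities": joint speeds; "tau": joint torques, N m; "position": TCP position; "ee_rot": TCP orientation; "ft_force": force on the tool from outside, world axes, zero at the start; "torque": the same for the moment, N m; "grip_width": opening from 0.0 (shut) to 1.0 (fully open); "grasp_force": force on a finger pad.
Only numpy, scipy, OpenCV 4.12 (cv2) and the standard library are available. Lean on these libraries where they do the work, as an engineer would, in place of code of your own. Each camera call takes 0.05 s, during which the arm holds its last target. There are 200 camera calls.

## Working session

There is one attempt and no reset: what is moved stays moved. The work goes in short steps, Python scripts to look and compute and a tool call to move; the robot and the scene stay as the last step left them, time stands still between calls to the robot, and variables do not carry over. Pictures are saved under pics/ and viewed, at most 14 in all, crops included, and the job is handed in when it is done.

Besides the shell and the picture viewer there is one more tool, called after "Emit:" in YAML: its name, and indented under it one key for each argument. move_arm: Moves the arm, as the interface text tells. Its arguments: {"type":"object","properties":{"motion":{"type":"array"},"newtons":{"type":"number"}},"required":["motion"]}

```bash
mkdir -p pics
python3 - <<'E'
from workcell import manip, vision
import cv2, numpy as np, pickle
for n in ("side","top"):
    c=vision.camera(n); pickle.dump(c,open(n+'.pkl','wb'))
    cv2.imwrite(f'pics/{n}0.png',cv2.resize(c["pixels"][:,:,::-1],(800,600),interpolation=cv2.INTER_CUBIC))
    print(n,c['fx'],c['fy'],c['cx'],c['cy'],np.round(c['R'],4).tolist(),c['t'])
print(manip.get_obs())
E
```

```text
side 362.3629562232311 362.3629562232311 260.1970981542632 194.17307733440708 [[-0.8557, -0.5172, -0.0157], [-0.3599, 0.6167, -0.7001], [0.3718, -0.5934, -0.7139]] [0.41712034 0.20952855 0.71630434]
top 371.0242204128286 371.0242204128286 255.80254022443734 191.36219732143482 [[-0.0284, -0.9995, 0.0131], [-0.9961, 0.0272, -0.084], [0.0836, -0.0154, -0.9964]] [-0.00168989  0.4763115   0.93462766]
{'clock': 0.1, 'joint_pos': array([ 1.2703559 ,  0.33281193, -0.06467686,  1.46091294,  0.02162268,
        1.34990721, -0.0885432 ]), 'joint_velocities': array([ 1.17564207e-04,  6.55848479e-04, -4.58701864e-04, -3.84809189e-03,
       -7.32186508e-04,  7.58008639e-05,  8.89129744e-04]), 'tau': array([ 2.71281802e-03, -6.26745343e+01,  5.02446725e-02, -3.92429638e+01,
        1.64779974e-02,  7.02915437e-03,  1.69998066e-05]), 'position': array([ 0.17128883, -0.60065895,  0.20636689]), 'ee_rot': array([ 9.90368621e-01,  1.38454121e-01, -1.38758940e-04, -6.57285617e-04]), 'ft_force': array([ 1.21100806, -0.36555662, -0.01596415]), 'torque': array([-0.04285671,  0.03363867,  0.02037028]), 'grasp_force': 0.0, 'grip_width': 1.0024214695334959}
```

View pics/top0.png

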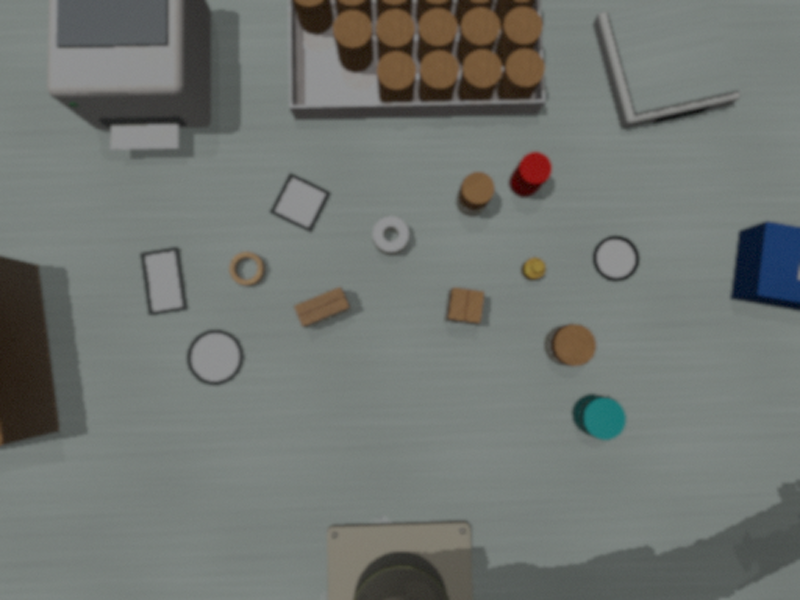

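View pics/side0.png

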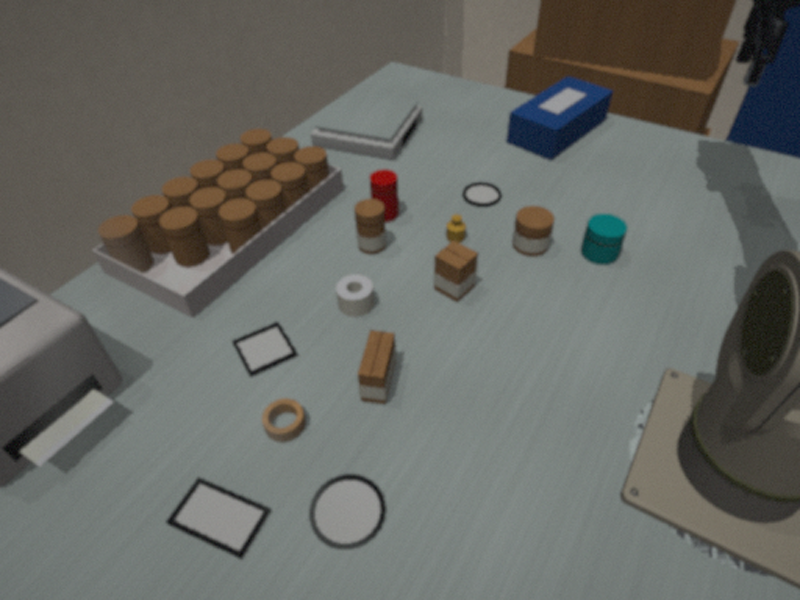

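Top view (800x600 px): the brown slim tube is at (477,188), with a red look-alike at (533,172). The brown wide tube is at (573,345), with a turquoise look-alike at (602,417). The square carton is at (466,306) and the oblong at (322,307). The stock tubes at (300–540, 10–80) are fixed scenery. The trays are slim (616,258), wide (215,357), square (300,202) and oblong (164,281). The label roll is at (391,235), the tape roll at (247,268), and a yellow knob at (535,268). I choose the brown packs outside the stock tray and will check them in a close crop.

```bash
cat > h.py <<'E'
import cv2, numpy as np, pickle
def ray(c,uv,z):
    "world point at height z seen at pixel uv"
    uv=np.atleast_2d(uv); R=np.array(c['R']);C=-R.T@np.array(c['t'])
    d=np.c_[(uv[:,0]-c['cx'])/c['fx'],(uv[:,1]-c['cy'])/c['fy'],np.ones(len(uv))]@R
    return (C+d*((z-C[2])/d[:,2])[:,None])[:,:2]
def blobs(m,lo=40):
    cs,_=cv2.findContours(m.astype(np.uint8),cv2.RETR_EXTERNAL,cv2.CHAIN_APPROX_NONE)
    return [k for k in cs if cv2.contourArea(k)>lo]
def rect(c,k,z):
    p=ray(c,k[:,0,:].astype(float),z).astype(np.float32)
    (x,y),(w,h),a=cv2.minAreaRect(p*1000)
    if w<h: w,h,a=h,w,a+90
    (ex,ey),er=cv2.minEnclosingCircle(p*1000)
    return dict(c=(round(x,1),round(y,1)),wh=(round(w,1),round(h,1)),a=round((a+90)%180-90,1),circ=(round(ex,1),round(ey,1),round(er,1)))
E
python3 - <<'E'
from h import *
for n in ("top","side"):
    c=pickle.load(open(n+'.pkl','rb')); im=c['pixels']; R=np.array(c['R']); print(n,-R.T@np.array(c['t']))
    hsv=cv2.cvtColor(im,cv2.COLOR_RGB2HSV).astype(int); H,S,V=hsv[...,0],hsv[...,1],hsv[...,2]
    if n=="top":
        for p in [(305,120),(305,126),(306,131),(366,221),(356,221),(298,196),(298,204),(206,197),(138,215),(343,172)]: print(p,im[p[1],p[0]],hsv[p[1],p[0]])
        cv2.imwrite('pics/crop.png',cv2.resize(im[90:290,80:430][:,:,::-1],(798,456),interpolation=cv2.INTER_CUBIC))
        br=(H<20)&(S>95)&(V>95)
        for k in blobs(br): print('brown',k.mean((0,1)).round(),rect(c,k,.07))
        dk=(V<70)
        for k in blobs(dk,150): print('dark',k.mean((0,1)).round(),rect(c,k,.008))
E
```

```text
top [ 3.96284104e-01 -2.35419139e-04  9.71268867e-01]
(305, 120) [121  92  61] [ 16 126 121]
(305, 126) [121  92  61] [ 16 126 121]
(306, 131) [53 37 23] [ 14 144  53]
(366, 221) [118  90  60] [ 16 125 118]
(356, 221) [111  84  57] [ 15 124 111]
(298, 196) [114  86  61] [ 14 119 114]
(298, 204) [106  81  56] [ 15 120 106]
(206, 197) [113  90  65] [ 16 108 113]
(138, 215) [141 142 142] [ 90   2 142]
(343, 172) [142 122  59] [ 23 149 142]
brown [367. 220.] {'c': (394.6, -282.5), 'wh': (58.6, 58.5), 'a': 86.8, 'circ': (394.3, -283.1, 30.7)}
brown [298. 195.] {'c': (460.0, -116.0), 'wh': (48.3, 47.1), 'a': 80.3, 'circ': (459.0, -115.6, 31.7)}
brown [206. 196.] {'c': (464.0, 107.5), 'wh': (73.7, 31.5), 'a': -68.6, 'circ': (465.4, 108.2, 37.9)}
brown [305. 120.] {'c': (646.3, -142.5), 'wh': (47.3, 45.6), 'a': 88.6, 'circ': (646.3, -142.2, 24.5)}
brown [342. 107.] {'c': (676.8, -235.6), 'wh': (50.5, 50.4), 'a': -72.8, 'circ': (676.6, -235.7, 26.1)}
brown [281.  44.] {'c': (843.5, -87.2), 'wh': (58.4, 57.7), 'a': 88.7, 'circ': (843.4, -87.8, 31.5)}
brown [253.  44.] {'c': (843.7, -19.0), 'wh
[... 1329 characters left out ...]
35.4), 'a': 80.3, 'circ': (837.7, -87.4, 31.3)}
dark [318.  57.] {'c': (841.4, -195.7), 'wh': (141.3, 43.5), 'a': -89.0, 'circ': (835.5, -195.8, 70.9)}
dark [228.  35.] {'c': (900.5, 47.9), 'wh': (58.3, 52.4), 'a': -82.7, 'circ': (908.1, 49.0, 34.1)}
dark [317.  30.] {'c': (909.0, -196.2), 'wh': (141.1, 56.5), 'a': 86.6, 'circ': (909.9, -196.3, 72.0)}
dark [315.   4.] {'c': (976.7, -196.4), 'wh': (142.4, 40.0), 'a': 88.8, 'circ': (978.1, -196.4, 71.6)}
dark [200.   9.] {'c': (972.5, 122.6), 'wh': (66.9, 58.9), 'a': -88.0, 'circ': (978.3, 124.2, 38.3)}
dark [102.  53.] {'c': (894.4, 427.6), 'wh': (254.5, 226.5), 'a': 89.9, 'circ': (892.7, 412.9, 153.0)}
side [0.16603533 0.51157537 0.66460997]
```

View pics/crop.png

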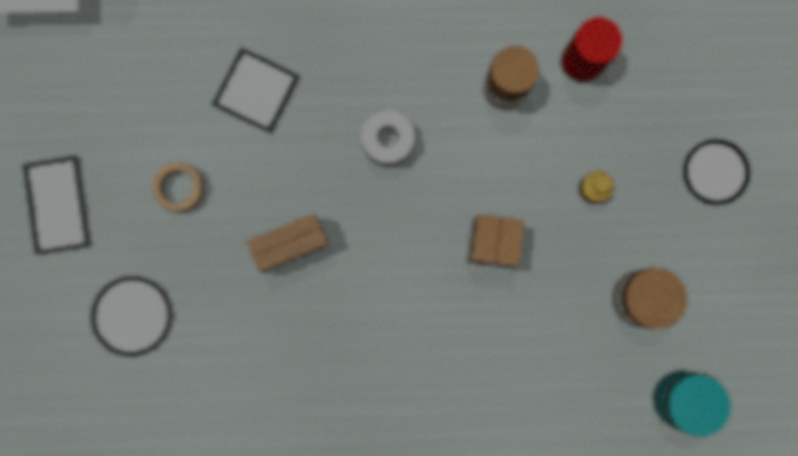

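The crop confirms the choice: brown slim tube at (514,75), brown wide tube at (655,297), square carton (497,240) and oblong (288,242), with the red and turquoise look-alikes beside them. Next I measure at the right heights.

Run:
```python
from h import *
c=pickle.load(open('top.pkl','rb')); im=c['pixels']
hsv=cv2.cvtColor(im,cv2.COLOR_RGB2HSV).astype(int); H,S,V=hsv[...,0],hsv[...,1],hsv[...,2]
print('bg',hsv[240,250],'lip',[V[172,x] for x in range(374,416,2)])
roi=np.zeros(V.shape,bool); roi[95:290,80:430]=1
for nm,m in (('brown',(H<21)&(S>65)&(V>85)),('white',(S<12)&(V>118)),('red',((H<5)|(H>174))&(S>150)&(V>100)),('yellow',(H>=20)&(H<30)&(S>100)),('tq',(H>80)&(H<100)&(S>120)&(V>90))):
    for k in blobs(m&roi,30):
        u,v=k.mean((0,1)); z={'white':.003,'brown':.064,'red':.086,'yellow':.02,'tq':.064}[nm]
        if nm=='brown' and v<140: z=.086
        if nm=='brown' and 280<u<315 and v>150: z=.076
        if nm=='brown' and u<170: z=.024
        if nm=='white' and 230<u<270: z=.04
        print(nm,(round(u),round(v)),z,rect(c,k,z))
```

```text
bg [ 73  14 131] lip [np.int64(127), np.int64(126), np.int64(127), np.int64(112), np.int64(62), np.int64(110), np.int64(142), np.int64(145), np.int64(145), np.int64(146), np.int64(146), np.int64(146), np.int64(145), np.int64(145), np.int64(140), np.int64(102), np.int64(65), np.int64(118), np.int64(129), np.int64(129), np.int64(130)]
brown (367, 220) 0.064 {'c': (393.5, -285.6), 'wh': (61.8, 61.0), 'a': 88.4, 'circ': (394.2, -285.5, 32.5)}
brown (206, 196) 0.064 {'c': (464.3, 108.5), 'wh': (78.2, 35.3), 'a': -69.1, 'circ': (464.3, 109.0, 40.5)}
brown (298, 195) 0.076 {'c': (459.4, -115.4), 'wh': (51.7, 49.9), 'a': 80.3, 'circ': (458.9, -115.1, 32.6)}
brown (158, 172) 0.024 {'c': (533.8, 235.7), 'wh': (53.8, 49.1), 'a': 88.5, 'circ': (532.8, 235.3, 27.4)}
brown (306, 120) 0.086 {'c': (641.2, -140.6), 'wh': (48.6, 47.4), 'a': 42.7, 'circ': (641.6, -139.8, 25.5)}
brown (342, 107) 0.086 {'c': (672.1, -229.8), 'wh': (51.8, 50.1), 'a': 88.6, 'circ': (671.3, -230.9, 27.2)}
white (137, 228) 0.003 {'c': (389.6, 293.5), 'wh': (75.1, 74.7), 'a': 88.4, 'circ': (390.3, 294.0, 38.6)}
white (104, 180) 0.003 {'c': (519.2, 380.0), 'wh': (93.0, 48.1), 'a': 8.1, 'circ': (519.6, 379.0, 50.3)}
white (394, 165) 0.003 {'c': (537.6, -381.9), 'wh': (61.5, 58.8), 'a': 88.5, 'circ': (537.9, -382.4, 31.5)}
white (249, 148) 0.04 {'c': (584.8, -1.5), 'wh': (61.1, 60.4), 'a': -19.9, 'circ': (583.9, -0.1, 33.1)}
white (192, 129) 0.003 {'c': (647.9, 149.9), 'wh': (63.9, 60.9), 'a': -27.2, 'circ': (647.3, 150.1, 41.5)}
red (342, 107) 0.086 {'c': (672.1, -229.7), 'wh': (46.9, 45.1), 'a': 88.6, 'circ': (670.9, -230.6, 24.5)}
yellow (341, 172) 0.02 {'c': (521.4, -238.0), 'wh': (35.3, 31.3), 'a': -65.1, 'circ': (521.3, -238.0, 18.1)}
tq (386, 267) 0.064 {'c': (278.7, -325.6), 'wh': (61.2, 59.8), 'a': 88.3, 'circ': (279.1, -325.5, 31.7)}
```

```bash
cat >> h.py <<'E'
from scipy.spatial.transform import Rotation as Ro
def down(deg): return Ro.from_euler('z',deg,degrees=True)*Ro.from_euler('x',180,degrees=True)
def plan(*wps):
    "legs from the present pose through (x,y,z mm, yaw deg): turn in place, then straight shift; prints rows x move numbers"
    from workcell import manip
    o=manip.get_obs(); p=o['position']*1000; q=Ro.from_quat(o['ee_rot'])
    print('t',round(o['clock'],2),'p',p.round(1),'yaw',q.as_euler('zyx',degrees=True)[0].round(2),'f',o['ft_force'].round(1),'w',round(o['grip_width'],3),'g',o['grasp_force'])
    for x,y,z,a in wps:
        g=down(a); w=(q.inv()*g).as_rotvec(); n=int(np.ceil(np.degrees(np.linalg.norm(w))/8.4))
        if n: print('turn',n,'x',(w/n/(np.pi/4)).round(4))
        s=g.inv().apply(np.array([x,y,z])-p)/750; m=max(1,int(np.ceil(np.linalg.norm(s)*750/47)))
        print('shift',m,'x',(s/m).round(4)); p=np.array([x,y,z]);q=g
E
python3 -c "
from h import *
plan((641,-140,200,90),(641,-140,45,90))"
```

```text
t 0.1 p [ 171.3 -600.7  206.4] yaw -15.92 f [ 1.2 -0.4 -0. ] w 1.002 g 0.0
turn 9 x [-2.000e-04 -1.000e-04 -1.829e-01]
shift 14 x [0.0439 0.0447 0.0006]
shift 4 x [ 0.     -0.      0.0517]
```

Emit:
move_arm:
  motion:
    - [[0, 0, 0], [0, 0, -0.183], 1]
    - [[0, 0, 0], [0, 0, -0.183], 1]
    - [[0, 0, 0], [0, 0, -0.183], 1]
    - [[0, 0, 0], [0, 0, -0.183], 1]
    - [[0, 0, 0], [0, 0, -0.183], 1]
    - [[0, 0, 0], [0, 0, -0.183], 1]
    - [[0, 0, 0], [0, 0, -0.183], 1]
    - [[0, 0, 0], [0, 0, -0.183], 1]
    - [[0, 0, 0], [0, 0, -0.183], 1]
  newtons: 40

```text
clock: 1.0
position: [0.1713, -0.6008, 0.2066]
ee_rot: [0.705, 0.709, 0.0, -0.0]
ft_force: [0.8, 0.4, -0.5]
grip_width: 1.0
grasp_force: 0.0
```

Emit:
move_arm:
  motion:
    - [[0.044, 0.0445, 0], [0, 0, 0], 1]
    - [[0.044, 0.0445, 0], [0, 0, 0], 1]
    - [[0.044, 0.0445, 0], [0, 0, 0], 1]
    - [[0.044, 0.0445, 0], [0, 0, 0], 1]
    - [[0.044, 0.0445, 0], [0, 0, 0], 1]
    - [[0.044, 0.0445, 0], [0, 0, 0], 1]
    - [[0.044, 0.0445, 0], [0, 0, 0], 1]
    - [[0.044, 0.0445, 0], [0, 0, 0], 1]
    - [[0.044, 0.0445, 0], [0, 0, 0], 1]
    - [[0.044, 0.0445, 0], [0, 0, 0], 1]

```text
clock: 2.0
position: [0.5059, -0.2694, 0.207]
ee_rot: [0.707, 0.707, -0.0, -0.0]
ft_force: [0.8, -0.9, 0.8]
grip_width: 1.006
grasp_force: 0.0
```

```bash
python3 -c "
from h import *
plan((641,-140,150,90),(641,-140,45,90))"
```

```text
t 2.0 p [ 505.9 -269.4  207. ] yaw -90.02 f [ 0.8 -0.9  0.8] w 1.006 g 0.0
turn 1 x [-0.0004  0.0001  0.0003]
shift 5 x [0.0345 0.036  0.0152]
shift 3 x [ 0.     -0.      0.0467]
```

Emit:
move_arm:
  motion:
    - [[0.0345, 0.036, 0.0152], [0, 0, 0], 1]
    - [[0.0345, 0.036, 0.0152], [0, 0, 0], 1]
    - [[0.0345, 0.036, 0.0152], [0, 0, 0], 1]
    - [[0.0345, 0.036, 0.0152], [0, 0, 0], 1]
    - [[0.0345, 0.036, 0.0152], [0, 0, 0], 1]
    - [[0, 0, 0], [0, 0, 0], 1]

```text
clock: 2.6
position: [0.6413, -0.1351, 0.1474]
ee_rot: [0.704, 0.71, 0.001, -0.002]
ft_force: [-0.9, 0.4, 0.0]
grip_width: 1.005
grasp_force: 0.0
```

Run:
```python
from h import *
from workcell import vision
plan((641,-140,150,90),(641,-140,45,90))
a=vision.camera('top')['pixels'];b=vision.camera('side')['pixels']
cr=lambda im,u,v:cv2.resize(im[v-60:v+60,u-75:u+75][:,:,::-1],(400,320),interpolation=cv2.INTER_CUBIC)
cv2.imwrite('pics/g1.png',np.hstack([cr(a,305,120),cr(b,236,140)]))
```

```text
t 2.6 p [ 641.3 -135.1  147.4] yaw -90.43 f [-0.9  0.4  0. ] w 1.005 g 0.0
turn 1 x [-0.003  -0.0054  0.0096]
shift 1 x [-0.0066 -0.0004 -0.0034]
shift 3 x [ 0.     -0.      0.0467]
```

View pics/g1.png

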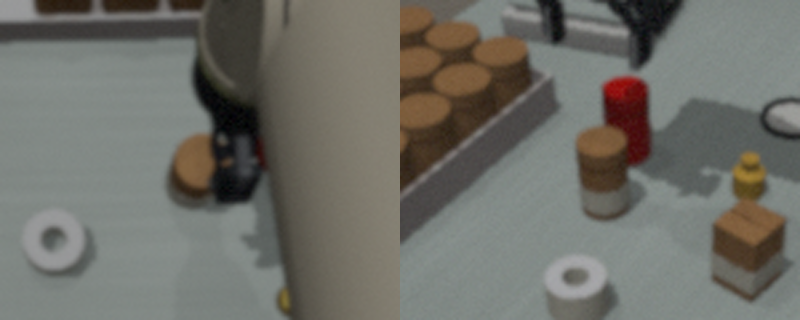

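The left crop (top) shows the arm covering the tube. The right crop (side) shows the fingertips at (550,40) and (640,65), straddling the brown slim tube at (603,170); the red one is behind. I check the settled pose and descend.

```bash
python3 -c "
from h import *
plan((641,-140,150,90),(641,-140,45,90))"
```

```text
t 2.7 p [ 639.8 -140.4  149.1] yaw -90.14 f [-0.9 -0.3  0.1] w 0.998 g 0.0
turn 1 x [-0.002  -0.0009  0.003 ]
shift 1 x [ 0.0005  0.0016 -0.0012]
shift 3 x [ 0.     -0.      0.0467]
```

Emit:
move_arm:
  motion:
    - [[0, 0.001, 0.04], [0, 0, 0], 1]
    - [[0, 0, 0.04], [0, 0, 0], 1]
    - [[0, 0, 0.04], [0, 0, 0], 1]
    - [[0, 0, 0.02], [0, 0, 0], 1]
    - [[0, 0, 0], [0, 0, 0], 1]
    - [[0, 0, 0], [0, 0, 0], -1]
    - [[0, 0, 0], [0, 0, 0], -1]
    - [[0, 0, 0], [0, 0, 0], -1]
    - [[0, 0, 0], [0, 0, 0], -1]
    - [[0, 0, 0], [0, 0, 0], -1]
    - [[0, 0, 0], [0, 0, 0], -1]
    - [[0, 0, 0], [0, 0, 0], -1]

```text
clock: 3.9
position: [0.6419, -0.1417, 0.0474]
ee_rot: [0.707, 0.707, 0.001, 0.001]
ft_force: [-1.0, -0.2, 6.4]
grip_width: 0.592
grasp_force: 40.5
```

```bash
python3 -c "
from h import *
plan((641,-140,150,90),(538,-382,150,90),(538,-382,48,90))"
```

```text
t 3.9 p [ 641.9 -141.7   47.4] yaw -90.03 f [-1.  -0.2  6.4] w 0.592 g 40.50935089588165
turn 1 x [0.0039 0.0013 0.0006]
shift 3 x [ 0.0008 -0.0004 -0.0456]
shift 6 x [-0.0538 -0.0229 -0.    ]
shift 3 x [ 0.     -0.      0.0453]
```

Emit:
move_arm:
  motion:
    - [[0, 0, -0.03], [0, 0, 0], -1]
    - [[0, 0, -0.0456], [0, 0, 0], -1]
    - [[0, 0, -0.0456], [0, 0, 0], -1]
    - [[0, 0, -0.0156], [0, 0, 0], -1]
    - [[-0.03, -0.0126, 0], [0, 0, 0], -1]
    - [[-0.054, -0.023, 0], [0, 0, 0], -1]
    - [[-0.054, -0.023, 0], [0, 0, 0], -1]
    - [[-0.054, -0.023, 0], [0, 0, 0], -1]
    - [[-0.054, -0.023, 0], [0, 0, 0], -1]
    - [[-0.054, -0.023, 0], [0, 0, 0], -1]
    - [[-0.02, -0.0096, 0], [0, 0, 0], -1]
    - [[0, 0, 0], [0, 0, 0], -1]

```text
clock: 5.1
position: [0.5355, -0.3852, 0.1472]
ee_rot: [0.709, 0.705, -0.001, -0.0]
ft_force: [0.7, 0.4, -1.1]
grip_width: 0.588
grasp_force: 42.4
```

Emit:
move_arm:
  motion:
    - [[0, 0, 0], [0, 0, 0], -1]
    - [[0, 0, 0], [0, 0, 0], -1]

```text
clock: 5.3
position: [0.5391, -0.3794, 0.1478]
ee_rot: [0.706, 0.708, 0.0, -0.0]
ft_force: [1.0, 1.0, -1.7]
grip_width: 0.588
grasp_force: 42.4
```

```bash
python3 -c "
from h import *
plan((538,-382,52,90))"
```

```text
t 5.3 p [ 539.1 -379.4  147.8] yaw -90.19 f [ 1.   1.  -1.7] w 0.588 g 42.37854480743408
turn 1 x [ 0.0007 -0.001   0.0042]
shift 3 x [-0.0012 -0.0005  0.0426]
```

Emit:
move_arm:
  motion:
    - [[-0.003, -0.001, 0.03], [0, 0, 0], -1]
    - [[0, 0, 0.04], [0, 0, 0], -1]
    - [[0, 0, 0.03], [0, 0, 0], -1]
    - [[0, 0, 0.018], [0, 0, 0], -1]
    - [[0, 0, 0.008], [0, 0, 0], -1]
    - [[0, 0, 0], [0, 0, 0], -1]
    - [[0, 0, 0], [0, 0, 0], -1]

```text
clock: 6.0
position: [0.538, -0.3838, 0.0545]
ee_rot: [0.707, 0.707, 0.0, 0.001]
ft_force: [-0.4, -0.1, -1.3]
grip_width: 0.588
grasp_force: 42.4
```

Run:
```python
from h import *
from workcell import vision
plan((538,-382,50,90))
b=vision.camera('side')['pixels']
cv2.imwrite('pics/g2.png',cv2.resize(b[60:160,240:390][:,:,::-1],(750,500),interpolation=cv2.INTER_CUBIC))
```

```text
t 6.0 p [ 538.  -383.8   54.5] yaw -90.05 f [-0.4 -0.1 -1.3] w 0.588 g 42.361852526664734
turn 1 x [0.0019 0.0012 0.0012]
shift 1 x [ 0.0024 -0.      0.006 ]
```

View pics/g2.png

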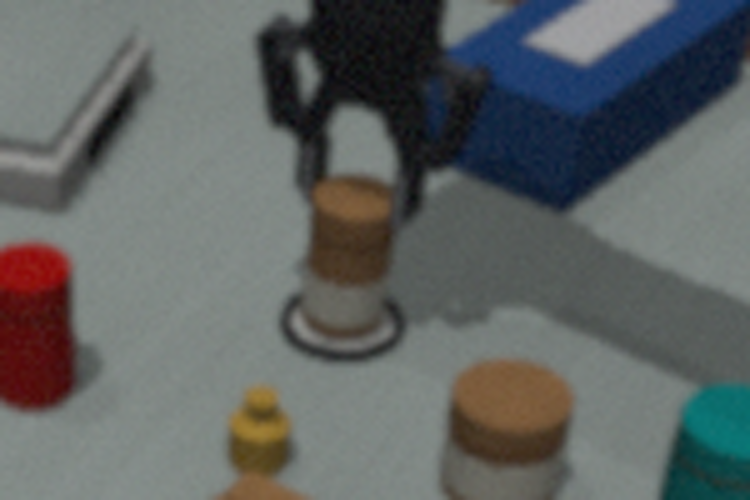

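The slim tube is at (345,260), upright just above its tray (343,325) and centred. I lower the last few mm.

Emit:
move_arm:
  motion:
    - [[0, 0, 0.002], [0, 0, 0], -1]
    - [[0, 0, 0.002], [0, 0, 0], -1]
    - [[0, 0, 0.001], [0, 0, 0], -1]
    - [[0, 0, 0], [0, 0, 0], -1]

```text
clock: 6.45
position: [0.5375, -0.3841, 0.0504]
ee_rot: [0.707, 0.707, 0.0, 0.001]
ft_force: [-0.3, 0.2, 4.2]
grip_width: 0.59
grasp_force: 42.8
```

```bash
python3 -c "
from h import *
plan((538,-382,50,90))"
```

```text
t 6.45 p [ 537.5 -384.1   50.4] yaw -90.02 f [-0.3  0.2  4.2] w 0.59 g 42.81446993350983
turn 1 x [0.0012 0.0012 0.0005]
shift 1 x [0.0029 0.0006 0.0005]
```

Emit:
move_arm:
  motion:
    - [[0, 0, 0], [0, 0, 0], 1]
    - [[0, 0, 0], [0, 0, 0], 1]
    - [[0, 0, 0], [0, 0, 0], 1]
    - [[0, 0, 0], [0, 0, 0], 1]
    - [[0, 0, 0], [0, 0, 0], 1]
    - [[0, 0, -0.03], [0, 0, 0], 1]
    - [[0, 0, -0.045], [0, 0, 0], 1]
    - [[0, 0, -0.045], [0, 0, 0.1667], 1]
    - [[0, 0, -0.045], [0, 0, 0.1667], 1]
    - [[0, 0, 0], [0, 0, 0.1667], 1]
    - [[0, 0, 0], [0, 0, 0.1667], 1]
    - [[0, 0, 0], [0, 0, 0], 1]

```text
clock: 7.65
position: [0.5372, -0.3837, 0.1735]
ee_rot: [0.866, 0.499, -0.0, 0.0]
ft_force: [0.2, -0.6, 0.7]
grip_width: 0.997
grasp_force: 0.0
```

Run:
```python
from h import *
from workcell import vision
plan((394,-285.5,150,60),(394,-285.5,20,60))
b=vision.camera('side')['pixels']
cv2.imwrite('pics/g3.png',cv2.resize(b[60:160,240:390][:,:,::-1],(600,400),interpolation=cv2.INTER_CUBIC))
```

```text
t 7.65 p [ 537.2 -383.7  173.5] yaw -59.91 f [ 0.2 -0.6  0.7] w 0.997 g 0.0
turn 1 x [ 0.0005  0.0004 -0.0019]
shift 4 x [ 0.0045 -0.0577  0.0078]
shift 3 x [ 0.     -0.      0.0578]
```

View pics/g3.png

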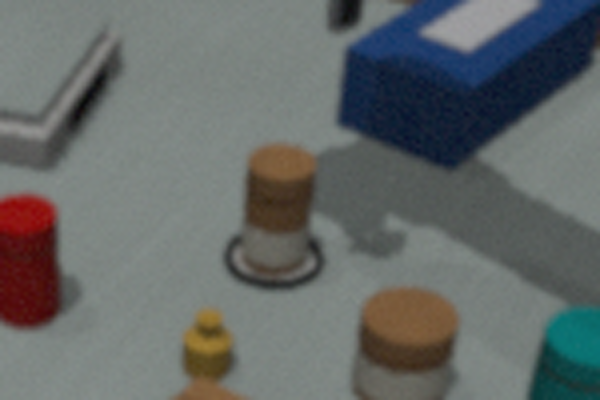

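The slim tube stands upright at (280,210), inside the lip of its tray (274,256). On to the wide tube.

Emit:
move_arm:
  motion:
    - [[0.0045, -0.0577, 0.0078], [0, 0, 0], 1]
    - [[0.0045, -0.0577, 0.0078], [0, 0, 0], 1]
    - [[0.0045, -0.0577, 0.0078], [0, 0, 0], 1]
    - [[0.0045, -0.0377, 0.0078], [0, 0, 0], 1]
    - [[0, -0.02, 0], [0, 0, 0], 1]
    - [[0, 0, 0], [0, 0, 0], 1]
    - [[0, 0, 0], [0, 0, 0], 1]
    - [[0, 0, 0], [0, 0, 0], 1]

```text
clock: 8.5
position: [0.3948, -0.286, 0.1499]
ee_rot: [0.866, 0.501, 0.0, 0.0]
ft_force: [0.4, 0.5, 0.1]
grip_width: 1.002
grasp_force: 0.0
```

Run:
```python
from h import *
from workcell import vision
plan((394,-285.5,150,60),(394,-285.5,20,60))
a=vision.camera('top')['pixels'];b=vision.camera('side')['pixels']
cr=lambda im,u,v:cv2.resize(im[v-60:v+60,u-75:u+75][:,:,::-1],(400,320),interpolation=cv2.INTER_CUBIC)
cv2.imwrite('pics/g4.png',np.hstack([cr(a,367,220),cr(b,341,130)]))
```

```text
t 8.5 p [ 394.8 -286.   149.9] yaw -60.11 f [0.4 0.5 0.1] w 1.002 g 0.0
turn 1 x [ 0.0007 -0.0003  0.0024]
shift 1 x [ 0.     -0.0012 -0.0001]
shift 3 x [ 0.     -0.      0.0578]
```

View pics/g4.png

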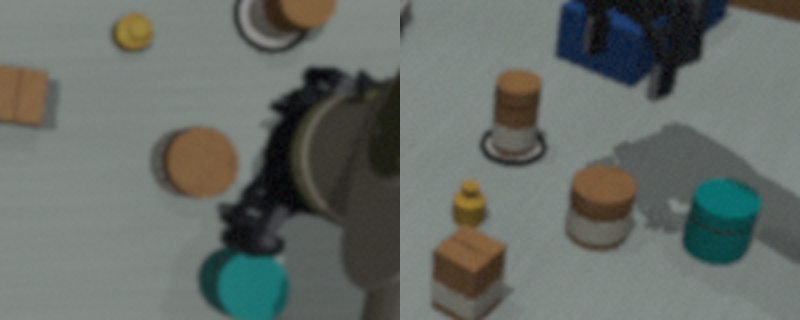

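Left crop: arm above the wide tube (202,160), turquoise at (250,285). Right crop: fingertips at (593,50) and (660,95), above the brown wide tube (602,205). I verify by projection, since the tips look slightly to the right.

```bash
python3 -c "
from h import *
c=pickle.load(open('side.pkl','rb'))
R=np.array(c['R']);t=np.array(c['t'])
for X in [(.394,-.2855,.163),(.394+.05*.866,-.2855-.025,.163),(.394-.05*.866,-.2855+.025,.163),(.394,-.2855,.064),(.394,-.2855,0)]:
    k=R@X+t; u=c['cx']+c['fx']*k[0]/k[2]; v=c['cy']+c['fy']*k[1]/k[2]; print(X,'crop',round(400+(u-266)*2.667),round((v-70)*2.667))
plan((394,-285.5,150,60))"
```

```text
(0.394, -0.2855, 0.163) crop 622 96
(0.4373, -0.3105, 0.163) crop 590 72
(0.3507, -0.26049999999999995, 0.163) crop 657 122
(0.394, -0.2855, 0.064) crop 607 181
(0.394, -0.2855, 0) crop 598 230
t 8.6 p [ 394.6 -285.8  149.7] yaw -60.08 f [-0.2  0.6 -0.1] w 1.001 g 0.0
turn 1 x [ 0.0001 -0.0006  0.0018]
shift 1 x [-0.0001 -0.0009 -0.0004]
```

Emit:
move_arm:
  motion:
    - [[0, -0.001, 0.04], [0, 0, 0], 1]
    - [[0, 0, 0.04], [0, 0, 0], 1]
    - [[0, 0, 0.04], [0, 0, 0], 1]
    - [[0, 0, 0.04], [0, 0, 0], 1]
    - [[0, 0, 0.022], [0, 0, 0], 1]
    - [[0, 0, 0], [0, 0, 0], 1]
    - [[0, 0, 0], [0, 0, 0], -1]
    - [[0, 0, 0], [0, 0, 0], -1]
    - [[0, 0, 0], [0, 0, 0], -1]
    - [[0, 0, 0], [0, 0, 0], -1]
    - [[0, 0, 0], [0, 0, 0], -1]
    - [[0, 0, 0], [0, 0, 0], -1]

```text
clock: 9.8
position: [0.3943, -0.2858, 0.0147]
ee_rot: [0.866, 0.5, 0.0, 0.001]
ft_force: [-0.2, 1.1, 7.0]
grip_width: 0.755
grasp_force: 45.6
```

```bash
python3 -c "
from h import *
plan((394,-285.5,140,60),(470,0,150,60),(390,294,150,60),(390,294,20,60))"
```

```text
t 9.8 p [ 394.3 -285.8   14.7] yaw -60.03 f [-0.2  1.1  7. ] w 0.755 g 45.5790513753891
turn 1 x [0.0031 0.0005 0.0007]
shift 3 x [ 0.     -0.0002 -0.0557]
shift 7 x [ 0.0543 -0.0147 -0.0019]
shift 7 x [ 0.0409 -0.0412 -0.    ]
shift 3 x [ 0.     -0.      0.0578]
```

Emit:
move_arm:
  motion:
    - [[0, 0, -0.03], [0, 0, 0], -1]
    - [[0, 0, -0.047], [0, 0, 0], -1]
    - [[0, 0, -0.047], [0, 0, 0], -1]
    - [[0, 0, -0.047], [0, 0, 0], -1]
    - [[0.03, -0.009, 0], [0, 0, 0], -1]
    - [[0.054, -0.0147, 0], [0, 0, 0], -1]
    - [[0.054, -0.0147, 0], [0, 0, 0], -1]
    - [[0.054, -0.0147, 0], [0, 0, 0], -1]
    - [[0.054, -0.0147, 0], [0, 0, 0], -1]
    - [[0.054, -0.0147, 0], [0, 0, 0], -1]
    - [[0.054, -0.0147, 0], [0, 0, 0], -1]
    - [[0.03, -0.009, 0], [0, 0, 0], -1]

```text
clock: 11.0
position: [0.4685, 0.0077, 0.1421]
ee_rot: [0.865, 0.502, 0.001, 0.0]
ft_force: [0.2, -0.7, -3.0]
grip_width: 0.757
grasp_force: 46.3
```

```bash
python3 -c "
from h import *
plan((390,294,140,60),(390,294,20,60))"
```

```text
t 11.0 p [468.5   7.7 142.1] yaw -60.22 f [ 0.2 -0.7 -3. ] w 0.757 g 46.34228467941284
turn 1 x [ 0.001  -0.001   0.0049]
shift 7 x [ 0.0398 -0.0402  0.0004]
shift 3 x [ 0.     -0.      0.0533]
```

Emit:
move_arm:
  motion:
    - [[0.03, -0.03, 0], [0, 0, 0], -1]
    - [[0.04, -0.04, 0], [0, 0, 0], -1]
    - [[0.04, -0.04, 0], [0, 0, 0], -1]
    - [[0.04, -0.04, 0], [0, 0, 0], -1]
    - [[0.04, -0.04, 0], [0, 0, 0], -1]
    - [[0.04, -0.04, 0], [0, 0, 0], -1]
    - [[0.03, -0.03, 0], [0, 0, 0], -1]
    - [[0.02, -0.02, 0], [0, 0, 0], -1]
    - [[0, 0, 0], [0, 0, 0], -1]
    - [[0, 0, 0], [0, 0, 0], -1]
    - [[0, 0, 0], [0, 0, 0], -1]

```text
clock: 12.1
position: [0.3917, 0.2897, 0.1415]
ee_rot: [0.866, 0.5, -0.0, 0.0]
ft_force: [-0.3, -0.5, -2.5]
grip_width: 0.764
grasp_force: 46.2
```

```bash
python3 -c "
from h import *
plan((390,294,140,60),(390,294,20,60))"
```

```text
t 12.1 p [391.7 289.7 141.5] yaw -59.94 f [-0.3 -0.5 -2.5] w 0.764 g 46.195544600486755
turn 1 x [ 0.0009  0.0009 -0.0013]
shift 1 x [ 0.0039 -0.0048  0.0019]
shift 3 x [ 0.     -0.      0.0533]
```

Emit:
move_arm:
  motion:
    - [[0.004, -0.005, 0.03], [0, 0, 0], -1]
    - [[0, 0, 0.045], [0, 0, 0], -1]
    - [[0, 0, 0.045], [0, 0, 0], -1]
    - [[0, 0, 0.028], [0, 0, 0], -1]
    - [[0, 0, 0.011], [0, 0, 0], -1]
    - [[0, 0, 0], [0, 0, 0], -1]
    - [[0, 0, 0], [0, 0, 0], -1]

```text
clock: 12.8
position: [0.3903, 0.2955, 0.0234]
ee_rot: [0.866, 0.5, 0.001, 0.0]
ft_force: [0.4, 0.4, -2.8]
grip_width: 0.754
grasp_force: 46.1
```

Run:
```python
from h import *
from workcell import vision
plan((390,294,17.7,60))
b=vision.camera('side')['pixels']
cv2.imwrite('pics/g5.png',cv2.resize(b[220:370,110:310][:,:,::-1],(600,450),interpolation=cv2.INTER_CUBIC))
```

```text
t 12.8 p [390.3 295.5  23.4] yaw -59.99 f [ 0.4  0.4 -2.8] w 0.754 g 46.14242970943451
turn 1 x [ 0.0011 -0.0014 -0.0003]
shift 1 x [-0.0019  0.0007  0.0075]
```

View pics/g5.png

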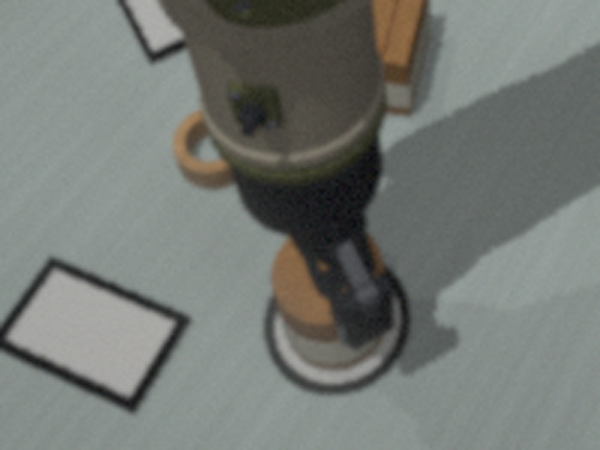

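The wide tube at (330,310) sits above its tray (338,335), its base inside the lip. Lower and release.

Emit:
move_arm:
  motion:
    - [[0, 0, 0.003], [0, 0, 0], -1]
    - [[0, 0, 0.002], [0, 0, 0], -1]
    - [[0, 0, 0.0015], [0, 0, 0], -1]
    - [[0, 0, 0], [0, 0, 0], -1]
    - [[0, 0, 0], [0, 0, 0], -1]

```text
clock: 13.35
position: [0.3897, 0.2954, 0.0177]
ee_rot: [0.866, 0.5, 0.0, 0.0]
ft_force: [-1.3, -2.0, 4.2]
grip_width: 0.759
grasp_force: 46.7
```

```bash
python3 -c "
from h import *
plan((390,294,17.7,60))"
```

```text
t 13.35 p [389.7 295.4  17.7] yaw -60.02 f [-1.3 -2.   4.2] w 0.759 g 46.69772922992706
turn 1 x [ 0.0007 -0.0001  0.0005]
shift 1 x [-0.0014  0.0013  0.    ]
```

Emit:
move_arm:
  motion:
    - [[0, 0, 0], [0, 0, 0], 1]
    - [[0, 0, 0], [0, 0, 0], 1]
    - [[0, 0, 0], [0, 0, 0], 1]
    - [[0, 0, 0], [0, 0, 0], 1]
    - [[0, 0, 0], [0, 0, 0], 1]
    - [[0, 0, -0.03], [0, 0, 0], 1]
    - [[0, 0, -0.045], [0, 0, 0], 1]
    - [[0, 0, -0.045], [0, 0, 0], 1]
    - [[0, 0, -0.045], [0, 0, -0.16], 1]
    - [[0, 0, 0], [0, 0, -0.16], 1]
    - [[0, 0, 0], [0, 0, -0.16], 1]
    - [[0, 0, 0], [0, 0, -0.16], 1]

```text
clock: 14.55
position: [0.3896, 0.2954, 0.1414]
ee_rot: [0.713, 0.702, 0.0, 0.0]
ft_force: [-0.2, 0.0, 0.5]
grip_width: 1.003
grasp_force: 0.0
```

```bash
python3 -c "
from h import *
plan((464.3,108.7,140,110.9),(464.3,108.7,15,110.9))"
```

```text
t 14.55 p [389.6 295.4 141.4] yaw -89.11 f [-0.2  0.   0.5] w 1.003 g 0.0
turn 3 x [ 3.000e-04  1.000e-04 -1.614e-01]
shift 5 x [-0.0536  0.0009  0.0004]
shift 3 x [ 0.     -0.      0.0556]
```

Emit:
move_arm:
  motion:
    - [[0, 0, 0], [0, 0, -0.161], 1]
    - [[0, 0, 0], [0, 0, -0.161], 1]
    - [[0, 0, 0], [0, 0, -0.161], 1]
    - [[-0.04, 0.001, 0], [0, 0, 0], 1]
    - [[-0.054, 0.001, 0], [0, 0, 0], 1]
    - [[-0.054, 0.001, 0], [0, 0, 0], 1]
    - [[-0.054, 0.001, 0], [0, 0, 0], 1]
    - [[-0.04, 0.001, 0], [0, 0, 0], 1]
    - [[-0.026, 0, 0], [0, 0, 0], 1]
    - [[0, 0, 0], [0, 0, 0], 1]
    - [[0, 0, 0], [0, 0, 0], 1]
    - [[0, 0, 0], [0, 0, 0], 1]

```text
clock: 15.75
position: [0.4631, 0.1098, 0.1412]
ee_rot: [0.569, 0.822, 0.0, -0.0]
ft_force: [0.0, 0.1, 0.9]
grip_width: 1.0
grasp_force: 0.0
```

Run:
```python
from h import *
from workcell import vision
plan((464.3,108.7,140,110.9),(464.3,108.7,15,110.9))
a=vision.camera('top')['pixels'];b=vision.camera('side')['pixels']
cv2.imwrite('pics/g6.png',np.hstack([cv2.resize(a[130:280,110:260][:,:,::-1],(400,400),interpolation=cv2.INTER_CUBIC),cv2.resize(b[180:360,130:310][:,:,::-1],(400,400),interpolation=cv2.INTER_CUBIC)]))
```

```text
t 15.75 p [463.1 109.8 141.2] yaw -110.66 f [0.  0.1 0.9] w 1.0 g 0.0
turn 1 x [ 0.0002 -0.0002 -0.0053]
shift 1 x [-0.0019  0.0009  0.0017]
shift 3 x [ 0.     -0.      0.0556]
```

View pics/g6.png

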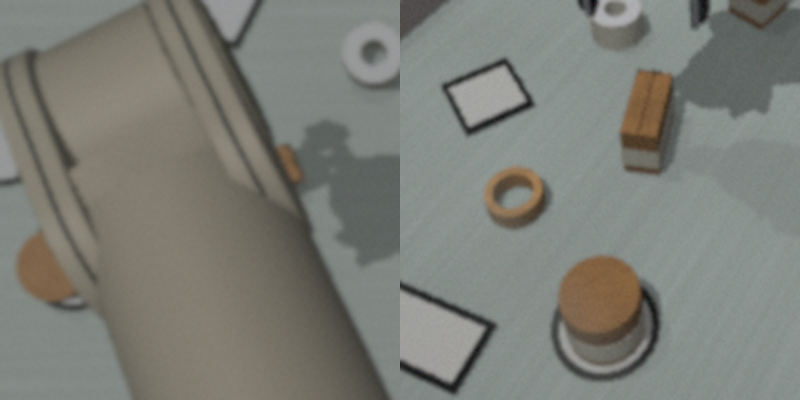

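The wide tube stands in its tray (right crop, (605,320)). The fingertips at (590,5) and (697,10) straddle the oblong carton (645,120). Descend and grip.

Emit:
move_arm:
  motion:
    - [[-0.002, 0.001, 0.04], [0, 0, -0.005], 1]
    - [[0, 0, 0.045], [0, 0, 0], 1]
    - [[0, 0, 0.045], [0, 0, 0], 1]
    - [[0, 0, 0.034], [0, 0, 0], 1]
    - [[0, 0, 0], [0, 0, 0], 1]
    - [[0, 0, 0], [0, 0, 0], -1]
    - [[0, 0, 0], [0, 0, 0], -1]
    - [[0, 0, 0], [0, 0, 0], -1]
    - [[0, 0, 0], [0, 0, 0], -1]
    - [[0, 0, 0], [0, 0, 0], -1]
    - [[0, 0, 0], [0, 0, 0], -1]
    - [[0, 0, 0], [0, 0, 0], -1]

```text
clock: 17.05
position: [0.4659, 0.1075, 0.0195]
ee_rot: [0.568, 0.823, 0.001, 0.001]
ft_force: [-0.6, -0.5, 6.8]
grip_width: 0.412
grasp_force: 41.0
```

Emit:
move_arm:
  motion:
    - [[0, 0, 0], [0, 0, 0], -1]
    - [[0, 0, 0], [0, 0, 0], -1]
    - [[0, 0, 0], [0, 0, 0], -1]

```text
clock: 17.35
position: [0.4659, 0.1075, 0.0195]
ee_rot: [0.568, 0.823, 0.001, 0.001]
ft_force: [-1.0, -0.4, 5.8]
grip_width: 0.411
grasp_force: 41.0
```

```bash
python3 -c "
from h import *
plan((464.3,108.7,140,110.9),(519.4,379.5,140,188.1),(519.4,379.5,25,188.1))"
```

```text
t 17.35 p [465.9 107.5  19.5] yaw -110.77 f [-1.  -0.4  5.8] w 0.411 g 40.99882774637081
turn 1 x [ 0.0026  0.0013 -0.0028]
shift 3 x [ 0.0007 -0.0005 -0.0536]
turn 10 x [-0.      0.     -0.1716]
shift 6 x [-0.0206  0.0579  0.    ]
shift 3 x [ 0.     -0.      0.0511]
```

Emit:
move_arm:
  motion:
    - [[0, 0, -0.03], [0, 0, 0], -1]
    - [[0, 0, -0.045], [0, 0, 0], -1]
    - [[0, 0, -0.045], [0, 0, 0], -1]
    - [[0, 0, -0.04], [0, 0, 0], -1]
    - [[0, 0, 0], [0, 0, -0.17], -1]
    - [[0, 0, 0], [0, 0, -0.17], -1]
    - [[0, 0, 0], [0, 0, -0.17], -1]
    - [[0, 0, 0], [0, 0, -0.17], -1]
    - [[0, 0, 0], [0, 0, -0.17], -1]
    - [[0, 0, 0], [0, 0, -0.17], -1]
    - [[0, 0, 0], [0, 0, -0.17], -1]
    - [[0, 0, 0], [0, 0, -0.17], -1]

```text
clock: 18.55
position: [0.4648, 0.1072, 0.1385]
ee_rot: [0.067, 0.998, -0.0, 0.0]
ft_force: [0.5, 0.3, -1.3]
grip_width: 0.412
grasp_force: 40.7
```

```bash
python3 -c "
from h import *
plan((519.4,379.5,140,188.1),(519.4,379.5,25,188.1))"
```

```text
t 18.55 p [464.8 107.2 138.5] yaw -172.29 f [ 0.5  0.3 -1.3] w 0.412 g 40.7204700994771
turn 2 x [-0.0005  0.0004 -0.1756]
shift 6 x [-0.0205  0.0582 -0.0003]
shift 3 x [ 0.     -0.      0.0511]
```

Emit:
move_arm:
  motion:
    - [[0, 0, 0], [0, 0, -0.17], -1]
    - [[0, 0, 0], [0, 0, -0.17], -1]
    - [[-0.015, 0.04, 0], [0, 0, 0], -1]
    - [[-0.0205, 0.058, 0], [0, 0, 0], -1]
    - [[-0.0205, 0.058, 0], [0, 0, 0], -1]
    - [[-0.0205, 0.058, 0], [0, 0, 0], -1]
    - [[-0.0205, 0.058, 0], [0, 0, 0], -1]
    - [[-0.015, 0.045, 0], [0, 0, 0], -1]
    - [[-0.011, 0.031, 0], [0, 0, 0], -1]
    - [[0, 0, 0], [0, 0, 0], -1]
    - [[0, 0, 0], [0, 0, 0], -1]
    - [[0, 0, 0], [0, 0, 0], -1]

```text
clock: 19.75
position: [0.5236, 0.3763, 0.1383]
ee_rot: [-0.063, 0.998, -0.0, 0.0]
ft_force: [-1.0, -0.6, -2.8]
grip_width: 0.412
grasp_force: 40.8
```

```bash
python3 -c "
from h import *
plan((519.4,379.5,140,188.1),(519.4,379.5,27,188.1))"
```

```text
t 19.75 p [523.6 376.3 138.3] yaw 172.79 f [-1.  -0.6 -2.8] w 0.412 g 40.7712644780986
turn 1 x [-0.0012  0.0004 -0.0198]
shift 1 x [ 0.005   0.005  -0.0023]
shift 3 x [ 0.     -0.      0.0502]
```

Emit:
move_arm:
  motion:
    - [[0.005, 0.005, 0.03], [0, 0, -0.02], -1]
    - [[0, 0, 0.045], [0, 0, 0], -1]
    - [[0, 0, 0.04], [0, 0, 0], -1]
    - [[0, 0, 0.024], [0, 0, 0], -1]
    - [[0, 0, 0.009], [0, 0, 0], -1]
    - [[0, 0, 0], [0, 0, 0], -1]
    - [[0, 0, 0], [0, 0, 0], -1]

```text
clock: 20.45
position: [0.5196, 0.3814, 0.0287]
ee_rot: [-0.071, 0.997, 0.001, 0.001]
ft_force: [-1.0, 0.3, -0.8]
grip_width: 0.415
grasp_force: 40.7
```

Run:
```python
from h import *
from workcell import vision
plan((519.4,379.5,22.5,188.1))
b=vision.camera('side')['pixels']
cv2.imwrite('pics/g7.png',cv2.resize(b[240:380,60:260][:,:,::-1],(600,420),interpolation=cv2.INTER_CUBIC))
```

```text
t 20.45 p [519.6 381.4  28.7] yaw 171.84 f [-1.   0.3 -0.8] w 0.415 g 40.72014783276245
turn 1 x [0.0012 0.002  0.0014]
shift 1 x [ 0.0006 -0.0024  0.0082]
```

View pics/g7.png

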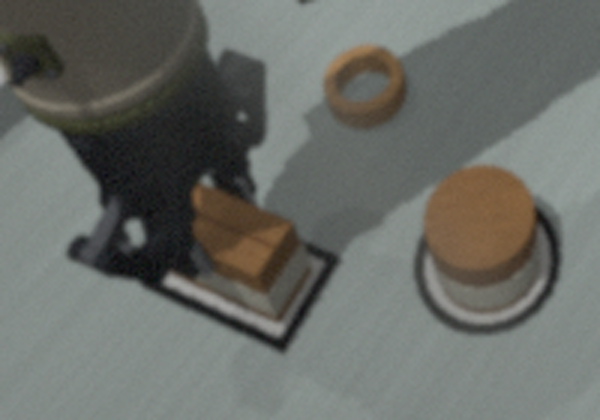

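The oblong carton (250,260) is aligned with its tray and its base is inside the lip. Lower and release.

Emit:
move_arm:
  motion:
    - [[0, -0.001, 0.003], [0, 0, 0], -1]
    - [[0, 0, 0.003], [0, 0, 0], -1]
    - [[0, 0, 0.002], [0, 0, 0], -1]
    - [[0, 0, 0], [0, 0, 0], -1]
    - [[0, 0, 0], [0, 0, 0], -1]

```text
clock: 21.0
position: [0.5194, 0.3807, 0.0224]
ee_rot: [-0.071, 0.997, 0.0, 0.001]
ft_force: [-1.5, -1.8, 7.0]
grip_width: 0.412
grasp_force: 39.3
```

```bash
python3 -c "
from h import *
plan((519.4,379.5,22.5,188.1))"
```

```text
t 21.0 p [519.4 380.7  22.4] yaw 171.81 f [-1.5 -1.8  7. ] w 0.412 g 39.337947964668274
turn 1 x [0.0005 0.0018 0.002 ]
shift 1 x [ 0.0003 -0.0015 -0.0002]
```

Emit:
move_arm:
  motion:
    - [[0, 0, 0], [0, 0, 0], 1]
    - [[0, 0, 0], [0, 0, 0], 1]
    - [[0, 0, 0], [0, 0, 0], 1]
    - [[0, 0, 0], [0, 0, 0], 1]
    - [[0, 0, 0], [0, 0, 0], 1]
    - [[0, 0, 0], [0, 0, 0], 1]
    - [[0, 0, -0.03], [0, 0, 0], 1]
    - [[0, 0, -0.045], [0, 0, 0], 1]
    - [[0, 0, -0.045], [0, 0, 0], 1]
    - [[0, 0, -0.045], [0, 0, 0.18], 1]
    - [[0, 0, 0], [0, 0, 0.18], 1]
    - [[0, 0, 0], [0, 0, 0.18], 1]

```text
clock: 22.2
position: [0.5194, 0.3806, 0.1463]
ee_rot: [0.143, 0.99, 0.001, 0.001]
ft_force: [0.5, -0.3, -0.2]
grip_width: 0.996
grasp_force: 0.0
```

Emit:
move_arm:
  motion:
    - [[0, 0, 0], [0, 0, 0.18], 1]
    - [[0, 0, 0], [0, 0, 0.18], 1]
    - [[0, 0, 0], [0, 0, 0.18], 1]
    - [[0, 0, 0], [0, 0, 0.18], 1]
    - [[0, 0, 0], [0, 0, 0.18], 1]
    - [[0, 0, 0], [0, 0, 0.18], 1]
    - [[0, 0, 0], [0, 0, 0.18], 1]
    - [[0, 0, 0], [0, 0, 0.18], 1]
    - [[0, 0, 0], [0, 0, 0.18], 1]
    - [[0, 0, 0], [0, 0, 0.18], 1]
    - [[0, 0, 0], [0, 0, 0], 1]

```text
clock: 23.3
position: [0.5189, 0.3802, 0.145]
ee_rot: [0.75, 0.661, 0.0, 0.0]
ft_force: [-0.4, -0.9, 0.1]
grip_width: 1.002
grasp_force: 0.0
```

```bash
python3 -c "
from h import *
plan((459,-115.2,150,80.3),(459,-115.2,32,80.3))"
```

```text
t 23.3 p [518.9 380.2 145. ] yaw -82.77 f [-0.4 -0.9  0.1] w 1.002 g 0.0
turn 1 x [0.0005 0.0002 0.0549]
shift 11 x [-0.0604  0.003  -0.0006]
shift 3 x [ 0.     -0.      0.0524]
```

Emit:
move_arm:
  motion:
    - [[0, 0, 0], [0, 0, 0.055], 1]
    - [[-0.06, 0.003, -0.0006], [0, 0, 0], 1]
    - [[-0.06, 0.003, -0.0006], [0, 0, 0], 1]
    - [[-0.06, 0.003, -0.0006], [0, 0, 0], 1]
    - [[-0.06, 0.003, -0.0006], [0, 0, 0], 1]
    - [[-0.06, 0.003, -0.0006], [0, 0, 0], 1]
    - [[-0.06, 0.003, -0.0006], [0, 0, 0], 1]
    - [[-0.06, 0.003, -0.0006], [0, 0, 0], 1]
    - [[-0.06, 0.003, -0.0006], [0, 0, 0], 1]
    - [[-0.06, 0.003, -0.0006], [0, 0, 0], 1]
    - [[-0.05, 0.003, 0], [0, 0, 0], 1]

```text
clock: 24.4
position: [0.4669, -0.0624, 0.1492]
ee_rot: [0.762, 0.647, -0.0, 0.001]
ft_force: [0.6, 0.5, -0.1]
grip_width: 0.999
grasp_force: 0.0
```

```bash
python3 -c "
from h import *
plan((459,-115.2,150,80.3),(459,-115.2,32,80.3))"
```

```text
t 24.4 p [466.9 -62.4 149.2] yaw -80.63 f [ 0.6  0.5 -0.1] w 0.999 g 0.0
turn 1 x [0.0006 0.0013 0.0073]
shift 2 x [-0.0356  0.0008 -0.0005]
shift 3 x [ 0.     -0.      0.0524]
```

Emit:
move_arm:
  motion:
    - [[-0.0356, 0.001, 0], [0, 0, 0], 1]
    - [[-0.025, 0.001, 0], [0, 0, 0], 1]
    - [[-0.01, 0, 0], [0, 0, 0], 1]
    - [[0, 0, 0], [0, 0, 0], 1]
    - [[0, 0, 0], [0, 0, 0], 1]
    - [[0, 0, 0], [0, 0, 0], 1]

```text
clock: 25.0
position: [0.4605, -0.111, 0.149]
ee_rot: [0.763, 0.647, 0.0, -0.0]
ft_force: [0.2, -0.0, 0.1]
grip_width: 0.998
grasp_force: 0.0
```

Run:
```python
from h import *
from workcell import vision
plan((459,-115.2,150,80.3),(459,-115.2,32,80.3))
c=vision.camera('side'); im=c['pixels']
cv2.imwrite('pics/g8.png',np.hstack([cv2.resize(im[100:220,230:350][:,:,::-1],(400,400),interpolation=cv2.INTER_CUBIC),cv2.resize(im[250:370,90:210][:,:,::-1],(400,400),interpolation=cv2.INTER_CUBIC)]))
```

```text
t 25.0 p [ 460.5 -111.   149. ] yaw -80.58 f [ 0.2 -0.   0.1] w 0.998 g 0.0
turn 1 x [ 0.0001 -0.0002  0.0062]
shift 1 x [-0.0059 -0.001  -0.0013]
shift 3 x [ 0.     -0.      0.0524]
```

View pics/g8.png

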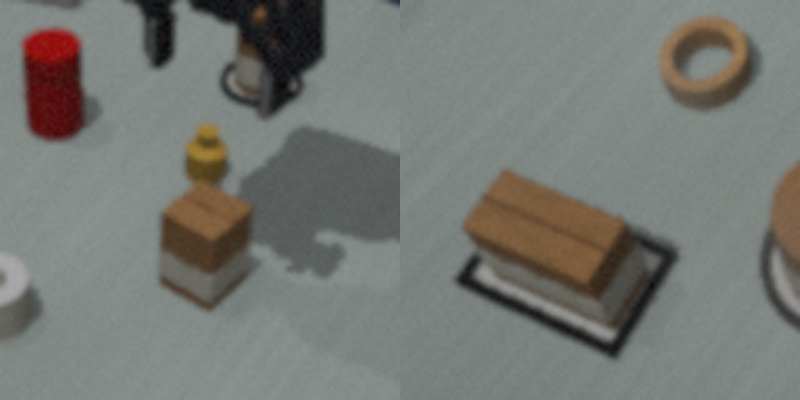

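The oblong carton stands flat inside its tray (right crop, (560,240)). The fingers at (160,65) and (270,115) straddle the square carton (205,240). Descend and grip.

Emit:
move_arm:
  motion:
    - [[-0.006, -0.001, 0.04], [0, 0, 0.006], 1]
    - [[0, 0, 0.045], [0, 0, 0], 1]
    - [[0, 0, 0.045], [0, 0, 0], 1]
    - [[0, 0, 0.031], [0, 0, 0], 1]
    - [[0, 0, 0], [0, 0, 0], 1]
    - [[0, 0, 0], [0, 0, 0], -1]
    - [[0, 0, 0], [0, 0, 0], -1]
    - [[0, 0, 0], [0, 0, 0], -1]
    - [[0, 0, 0], [0, 0, 0], -1]
    - [[0, 0, 0], [0, 0, 0], -1]
    - [[0, 0, 0], [0, 0, 0], -1]
    - [[0, 0, 0], [0, 0, 0], -1]

```text
clock: 26.25
position: [0.4601, -0.1169, 0.03]
ee_rot: [0.765, 0.644, 0.001, 0.001]
ft_force: [-0.4, -0.0, 6.0]
grip_width: 0.579
grasp_force: 40.5
```

```bash
python3 -c "
from h import *
plan((459,-115.2,150,62.8),(647.5,150,150,62.8),(647.5,150,36,62.8))"
```

```text
t 26.25 p [ 460.1 -116.9   30. ] yaw -80.14 f [-0.4 -0.   6. ] w 0.579 g 40.47556936740875
turn 3 x [0.0013 0.     0.1285]
shift 3 x [ 0.0005 -0.0008 -0.0533]
shift 7 x [0.0613 0.0088 0.    ]
shift 3 x [ 0.     -0.      0.0507]
```

Emit:
move_arm:
  motion:
    - [[0, 0, -0.03], [0, 0, 0], -1]
    - [[0, 0, -0.045], [0, 0, 0], -1]
    - [[0, 0, -0.045], [0, 0, 0], -1]
    - [[0, 0, -0.04], [0, 0, 0], -1]
    - [[0, 0, 0], [0, 0, 0.128], -1]
    - [[0, 0, 0], [0, 0, 0.128], -1]
    - [[0, 0, 0], [0, 0, 0.128], -1]
    - [[0.04, 0.006, 0], [0, 0, 0], -1]
    - [[0.061, 0.0088, 0], [0, 0, 0], -1]
    - [[0.061, 0.0088, 0], [0, 0, 0], -1]
    - [[0.061, 0.0088, 0], [0, 0, 0], -1]
    - [[0.061, 0.0088, 0], [0, 0, 0], -1]

```text
clock: 27.45
position: [0.5845, 0.0601, 0.1493]
ee_rot: [0.854, 0.521, 0.001, 0.001]
ft_force: [0.0, -0.5, -0.6]
grip_width: 0.577
grasp_force: 42.8
```

```bash
python3 -c "
from h import *
plan((647.5,150,150,62.8),(647.5,150,36,62.8))"
```

```text
t 27.45 p [584.5  60.1 149.3] yaw -62.81 f [ 0.  -0.5 -0.6] w 0.577 g 42.78003931045532
turn 1 x [ 0.002  -0.0005  0.0002]
shift 3 x [ 0.0483  0.0066 -0.0003]
shift 3 x [ 0.     -0.      0.0507]
```

Emit:
move_arm:
  motion:
    - [[0.05, 0.007, 0], [0, 0, 0], -1]
    - [[0.045, 0.006, 0], [0, 0, 0], -1]
    - [[0.03, 0.004, 0], [0, 0, 0], -1]
    - [[0.016, 0.002, 0], [0, 0, 0], -1]
    - [[0, 0, 0], [0, 0, 0], -1]
    - [[0, 0, 0], [0, 0, 0], -1]
    - [[0, 0, 0], [0, 0, 0], -1]

```text
clock: 28.15
position: [0.6442, 0.1446, 0.1486]
ee_rot: [0.854, 0.521, -0.0, 0.001]
ft_force: [0.3, 0.1, -0.8]
grip_width: 0.576
grasp_force: 42.8
```

```bash
python3 -c "
from h import *
plan((647.5,150,150,62.8),(647.5,150,38,62.8))"
```

```text
t 28.15 p [644.2 144.6 148.6] yaw -62.76 f [ 0.3  0.1 -0.8] w 0.576 g 42.755513191223145
turn 1 x [ 0.0011  0.001  -0.0008]
shift 1 x [ 0.0084  0.0007 -0.0019]
shift 3 x [ 0.     -0.      0.0498]
```

Emit:
move_arm:
  motion:
    - [[0.0085, 0.001, 0.03], [0, 0, 0], -1]
    - [[0, 0, 0.045], [0, 0, 0], -1]
    - [[0, 0, 0.04], [0, 0, 0], -1]
    - [[0, 0, 0.023], [0, 0, 0], -1]
    - [[0, 0, 0.009], [0, 0, 0], -1]
    - [[0, 0, 0], [0, 0, 0], -1]
    - [[0, 0, 0], [0, 0, 0], -1]

```text
clock: 28.85
position: [0.6488, 0.1518, 0.0396]
ee_rot: [0.853, 0.521, 0.001, 0.0]
ft_force: [0.1, 0.7, -0.6]
grip_width: 0.575
grasp_force: 42.7
```

Run:
```python
from h import *
from workcell import vision
plan((647.5,150,33,62.8))
b=vision.camera('side')['pixels']
cv2.imwrite('pics/g9.png',cv2.resize(b[150:260,100:250][:,:,::-1],(600,440),interpolation=cv2.INTER_CUBIC))
```

```text
t 28.85 p [648.8 151.8  39.6] yaw -62.84 f [ 0.1  0.7 -0.6] w 0.575 g 42.71642982959747
turn 1 x [ 0.0021 -0.0018  0.0009]
shift 1 x [-0.0029 -0.0004  0.0088]
```

View pics/g9.png

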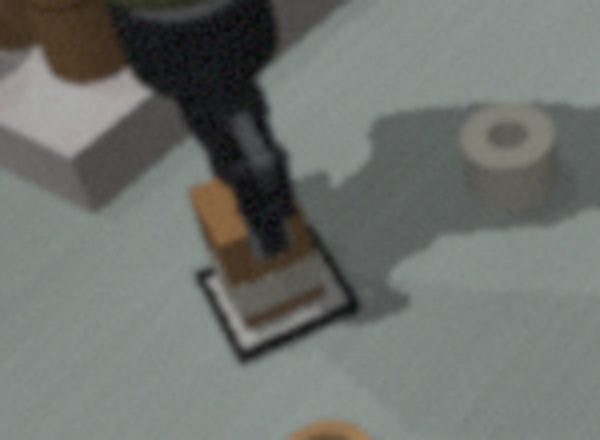

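The square carton (260,250) is square to its tray with its base inside the lip. Lower and release.

Emit:
move_arm:
  motion:
    - [[-0.002, 0, 0.003], [0, 0, 0], -1]
    - [[0, 0, 0.003], [0, 0, 0], -1]
    - [[0, 0, 0.003], [0, 0, 0], -1]
    - [[0, 0, 0], [0, 0, 0], -1]
    - [[0, 0, 0], [0, 0, 0], -1]

```text
clock: 29.4
position: [0.6477, 0.1503, 0.033]
ee_rot: [0.853, 0.521, 0.0, 0.0]
ft_force: [-4.2, -2.6, 11.6]
grip_width: 0.58
grasp_force: 44.2
```

```bash
python3 -c "
from h import *
plan((647.5,150,33,62.8))"
```

```text
t 29.4 p [647.7 150.3  33. ] yaw -62.85 f [-4.2 -2.6 11.6] w 0.58 g 44.242998361587524
turn 1 x [ 0.0017 -0.0005  0.0011]
shift 1 x [-0.0005 -0.      0.    ]
```

Emit:
move_arm:
  motion:
    - [[0, 0, 0], [0, 0, 0], 1]
    - [[0, 0, 0], [0, 0, 0], 1]
    - [[0, 0, 0], [0, 0, 0], 1]
    - [[0, 0, 0], [0, 0, 0], 1]
    - [[0, 0, 0], [0, 0, 0], 1]
    - [[0, 0, -0.03], [0, 0, 0], 1]
    - [[0, 0, -0.05], [0, 0, 0], 1]
    - [[0, 0, -0.05], [0, 0, 0], 1]
    - [[0, 0, -0.05], [0, 0, 0], 1]
    - [[-0.04, 0, 0], [0, 0, 0], 1]
    - [[-0.06, 0, 0], [0, 0, 0], 1]
    - [[-0.06, 0, 0], [0, 0, 0], 1]

```text
clock: 30.6
position: [0.5917, 0.0429, 0.1662]
ee_rot: [0.853, 0.522, 0.0, 0.0]
ft_force: [-0.2, 0.1, 0.6]
grip_width: 0.999
grasp_force: 0.0
```

Emit:
move_arm:
  motion:
    - [[-0.06, 0, 0], [0, 0, 0], 1]
    - [[-0.06, 0, 0], [0, 0, 0], 1]
    - [[-0.06, 0, 0], [0, 0, 0], 1]
    - [[-0.06, 0, 0], [0, 0, 0], 1]
    - [[-0.04, 0, 0], [0, 0, 0], 1]
    - [[0, 0, 0], [0, 0, 0], 1]
    - [[0, 0, 0], [0, 0, 0], 1]

```text
clock: 31.3
position: [0.4966, -0.1435, 0.1664]
ee_rot: [0.854, 0.521, 0.0, 0.0]
ft_force: [-0.7, -0.3, 0.3]
grip_width: 1.001
grasp_force: 0.0
```

Run:
```python
from h import *
from workcell import vision
plan()
c=vision.camera('top'); im=c['pixels']; s=vision.camera('side')['pixels']
cv2.imwrite('pics/end.png',np.hstack([cv2.resize(x[:,:,::-1],(400,300),interpolation=cv2.INTER_AREA) for x in (im,s)]))
cv2.imwrite('pics/end_side.png',cv2.resize(s[60:375,80:400][:,:,::-1],(610,600),interpolation=cv2.INTER_CUBIC))
hsv=cv2.cvtColor(im,cv2.COLOR_RGB2HSV).astype(int); H,S,V=hsv[...,0],hsv[...,1],hsv[...,2]
roi=np.zeros(V.shape,bool); roi[95:290,80:430]=1
for k in blobs((H<21)&(S>65)&(V>85)&roi,30):
    u,v=k.mean((0,1)); print((round(u),round(v)),[(z,rect(c,k,z)['c']) for z in (.024,.067,.079,.089)])
for k in blobs((S<12)&(V>118)&roi,30): print('white',k.mean((0,1)).round(),rect(c,k,.04)['circ'])
```

```text
t 31.3 p [ 496.6 -143.5  166.4] yaw -62.79 f [-0.7 -0.3  0.3] w 1.001 g 0.0
(130, 229) [(0.024, (389.1, 307.2)), (0.067, (389.4, 293.3)), (0.079, (389.5, 289.4)), (0.089, (389.6, 286.1))]
(158, 172) [(0.024, (533.8, 235.7)), (0.067, (527.5, 225.0)), (0.079, (525.8, 222.0)), (0.089, (524.4, 219.5))]
(95, 179) [(0.024, (519.7, 396.3)), (0.067, (514.1, 378.3)), (0.079, (512.5, 373.3)), (0.089, (511.2, 369.1))]
(187, 122) [(0.024, (661.6, 158.5)), (0.067, (649.6, 151.3)), (0.079, (646.2, 149.3)), (0.089, (643.4, 147.6))]
white [248. 148.] (585.0, 4.2, 36.5)
white [187. 139.] (615.1, 155.9, 29.3)
```

View pics/end_side.png

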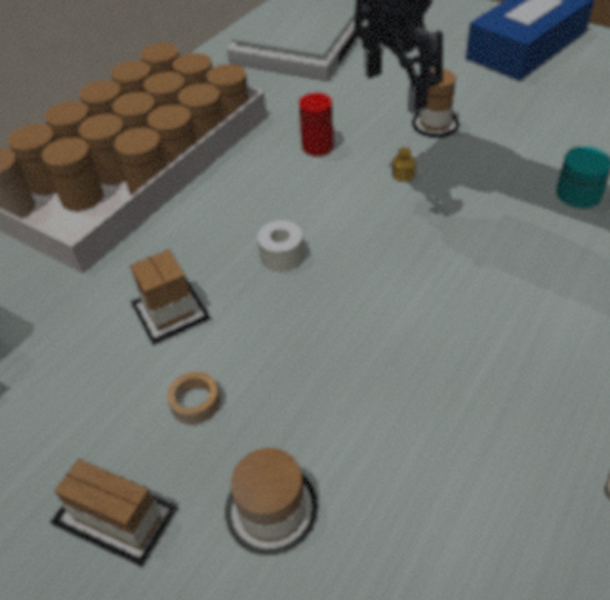

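All four packs stand in their trays: slim (437,100), square (165,290), oblong (110,510) and wide (268,490). The measured centres of the wide, square and oblong packs are within about 6 mm of their tray centres. The slim tube is hidden from the top view by the arm, so I checked it by eye only. The rolls are where they were and the gripper is clear, so I hand in.

```bash
python3 -c "
from workcell import order
print(order.hand_in())"
```

```text
the job is handed in; nothing more can be done
None
```

I placed all four packs upright in their own trays, left the label roll and tape roll where they were, and handed the job in at about 31 s of the 109 s allowed; the hand-in returned no verdict.

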